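# Prop up the dial indicator's tilting rest

## Task

Two tilting rests lie folded on the lens platform's control shelf. Prop up the one that carries the round chrome dial indicator: take the black crossbar at its side and swing the spring-loaded leg up and over past dead centre until it locks against its stop and the rest stands on the leg, then let go. Leave the rest with the square green glass sample folded down.

Things in the scene. Friction and masses are not known exactly. Their poses are not given: they have to be found in the camera images.
- dial_bar (a point): Centre of the black level crossbar on the dial rest's leg: round, 14 mm diameter, 48 mm long, parallel to the hinge axis (its y). A 12 x 7 mm flat steel crank arm carries it at the end towards the rest; its middle and outer end are free. It lies 40 mm outside the plate's edge, on the rest's -y side; folded, it is 68 mm above the shelf with nothing beneath. It turns with the leg.
- dial_pivot (a point): Point on the leg's hinge axis, 32 mm above the shelf; the crossbar's centre circles it at 85 mm radius. Rest's axes: z up, y the hinge axis, x level from the plate's hinged edge (robot side) to its free edge. The rest (fixed 240 x 100 mm foot, grey 200 x 90 mm plate with a 72 mm chrome dial) is centred 85 mm to +y of here; folded or raised it stays below 130 mm.
- dial_leg (a joint): Leg angle (rad): 0 folded, 1.78 at the stop. The crank arm stands at 25 deg plus this, from the rest's +x upwards: folded, the bar points away from the robot; swing it up and over towards the robot (-x), to 37 deg past upright. The plate's spring resists, 5 to 15 N at the bar. Dead centre is 1.54: short of it the leg springs back to 0, past it the spring drives it to the stop and holds it.
- glass_leg (a joint): Leg angle (rad) of the other rest, 0 folded, to stay folded. It is built the same, but its plate carries a 62 mm square green glass sample in a steel frame. The two rests stand side by side some 0.29 m apart, either way round.

How it is judged:
By the outcome, as a careful person would: the job done as asked, in the order asked, and still so for the second after the job is handed in, with the robot touching nothing.
It also fails if it takes over 40 s, if anything falls off the work surface, if the arm or the gripper's body presses on something with over 40 N, if the wrist force passes 120 N, or if a joint passes its speed limit or range.

## Robot

A 6-joint arm with a two-finger parallel gripper is mounted at the origin on the work surface. World frame = base frame: x ahead of the robot, y to its left, z up, the work surface at z = 0. Lengths are in m, angles in rad, forces in N, time in s.
With the tool pointing down it reaches from about 0.25 to 0.8 m from the base axis. Payload 3.9 kg.
Tool frame: the origin (TCP) lies on the centre line of the jaws, within the pads' length; the fingertips stand 22 mm ahead of it and the grasp point (between the pads) lies 3 mm ahead of it (bot.nose_length is the distance from the TCP to the fingertips, in m); z points along the fingers, y is the direction in which the jaws open and shut (so a half turn about z gives the same grasp; the last joint's range is limited). The gripper opens to 85 mm and grips with 20 to 120 N. Pads are 22 mm wide; open, the fingers measure 114 mm over their backs; the gripper's body (76 mm by 85 mm) begins 54 mm behind the grasp point. The pads swing forward as they close: fully open they stand 13 mm farther back than shut.
Start: joints at [1.257, 0.26, -0.138, 1.173, 0, 1.571], TCP at [0.162, 0.499, 0.253] pointing down, gripper open.
Joint ranges: [-2.78, 2.78], [-0.83, 1.72], [-1.28, 1.37], [-1.9, 2.12], [-1.57, 1.48], [-3.14, 3.14]. Speed limits (rad/s): [2.57, 2.57, 3.14, 3.14, 3.14, 3.14].

## Interface

Orientations are given as a rotation vector (axis times angle).
In Python, from bench import bot gives the robot as it stands. The module is installed in compiled form; this text tells all that it offers.
- The arm moves only by the shell command python3 -m pendant 'ROWS'. ROWS is JSON, a list of rows, each a list of 3 entries, a list of its own where there are three numbers: the shift along the tool's x, y, z in m, then the turn about the tool's z in degrees, then the opening, from -1 (shut) to 1 (fully open), so that 0 is half open. In form: [[[dx, dy, dz], turn, fingers], ...]. A call has 1 to 8 rows; each row shifts and turns the commanded pose from where the row before left it, along the tool's axes as they then stand; what a row does not reach is not made up. A row lasts 1/12 s, in which the tool goes at most 41.7 mm and 7.16 degrees, less where a joint would pass 70% of its speed; a pose out of reach is approached as far as the arm can. A call with a gripper value outside its range is refused whole. The fingers move at their own pace and stop on an object; the grip force is fixed at half the most. Time passes only in rows, so rows that do not move let the fingers close. It gives the time, the measured TCP pose, the force and the opening at its end, in the units of the state.
- bot.get_obs(): the state, without advancing time (a new reading comes with each control period).
- bot.get_image(name): name is "scene" or "top" or "wrist"; returns the picture (400x640x3 uint8, blue, green, red); there is no depth.
- bot.calibration(name): a dict with "intrinsics" (3x3 intrinsics, pixels), "k1" (the pictures are not rectified: a ray, as slopes to the right and down, at radius r is drawn at 1 + k1 r^2 times it, then the intrinsics apply), "R" (3x3) and "t" (3): a world point X has camera coordinates R X + t; the wrist camera has in their place "tool_from_camera" (4x4, takes a point from camera to tool coordinates, whose origin is the TCP and whose axes are the flange's). Camera axes: x right, y down, z forward; pixel columns grow to the right and rows downward; lengths in m; the calibration is good to about 2 mm. A picture is of the moment at which its call begins: read the wrist's pose just before it. calibration takes no time and is no camera call.
- bot.hand_in(): hands the job in, once; it reports no verdict.
The state is a dict: "time": time; "joint_pos": joint angles; "qd": joint speeds; "tau": joint torques, N m; "tool_pos": TCP position; "orientation": TCP orientation; "force": force on the tool from outside, world axes, zero at the start; "moment": the same for the moment, N m; "width": finger opening in m.
Only numpy, scipy, OpenCV 4.12 (cv2) and the standard library are available. Lean on these libraries where they do the work, as an engineer would, in place of code of your own. Each camera call takes 0.05 s, during which the arm holds its last target.

## Working session

There is one attempt and no reset: what is moved stays moved. The work goes in short steps, Python scripts to look and compute and a shell command to move; the robot and the scene stay as the last step left them, time stands still between calls to the robot, and variables do not carry over. Pictures are saved under pics/ and viewed, and the job is handed in when it is done.

```bash
mkdir -p pics
python3 - <<'E'
from bench import bot
import cv2
print(bot.get_obs(), bot.nose_length)
for n in("scene","top","wrist"):
    cv2.imwrite(f"pics/{n}0.png",bot.get_image(n)); print(n,bot.calibration(n))
E
```

```text
{'time': 0.0, 'joint_pos': array([ 1.25698817e+00,  2.60709273e-01, -1.39359785e-01,  1.17271899e+00,
       -7.07880833e-06,  1.57080932e+00]), 'qd': array([-0.00123167,  0.00159081,  0.00093214,  0.0004657 , -0.0003783 ,
        0.00208026]), 'tau': array([-1.76125941e-03, -4.05672669e+01,  2.53925121e+01,  1.86392415e-02,
        9.63212528e-05,  5.04545611e-06]), 'tool_pos': array([0.16186319, 0.4987526 , 0.25245515]), 'orientation': array([-4.90881010e-01, -3.10269549e+00,  3.09159009e-03]), 'force': array([ 0.31502694,  0.09015044, -0.30373708]), 'moment': array([-0.04385706, -0.03684662,  0.02339551]), 'width': 0.0851092403162642} 0.022
scene {'intrinsics': array([[454.61959998,   0.        , 321.0325747 ],
       [  0.        , 454.61959998, 193.88864143],
       [  0.        ,   0.        ,   1.        ]]), 'k1': -0.036825768265167536, 'R': array([[ 0.40718598,  0.91315774,  0.01850745],
       [ 0.62360755, -0.26315351, -0.73611402],
       [-0.66731791,  0.31127669, -0.67660448]]), 't': array([-0.19162552, -0.33053558,  1.25532363])}
top {'intrinsics': array([[381.57397765
[... 234 characters left out ...]
37,  0.00642124, -0.14753248],
       [ 0.14757929,  0.007554  , -0.98902138]]), 't': array([-0.03646245,  0.57500657,  0.66671088])}
wrist {'intrinsics': array([[277.49292465,   0.        , 320.49800625],
       [  0.        , 277.49292465, 200.82509722],
       [  0.        ,   0.        ,   1.        ]]), 'k1': -0.013275450260994562, 'tool_from_camera': array([[ 7.70589380e-04, -9.46510369e-01, -3.22672476e-01,
         8.37752892e-02],
       [ 9.99998571e-01,  2.43846791e-04,  1.67285654e-03,
        -6.82289084e-04],
       [-1.50469342e-03, -3.22673304e-01,  9.46509205e-01,
        -1.20246150e-01],
       [ 0.00000000e+00,  0.00000000e+00,  0.00000000e+00,
         1.00000000e+00]])}
```

View pics/scene0.png

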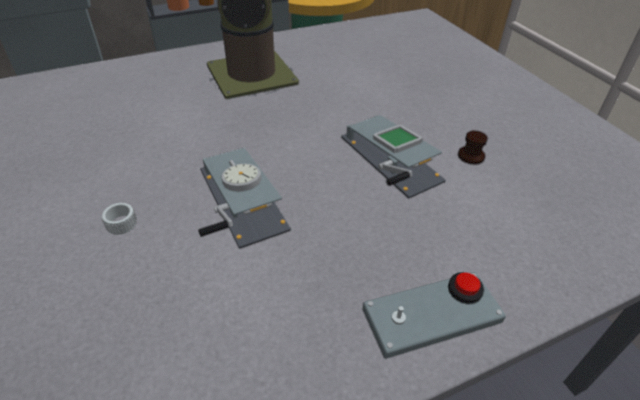

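View pics/top0.png

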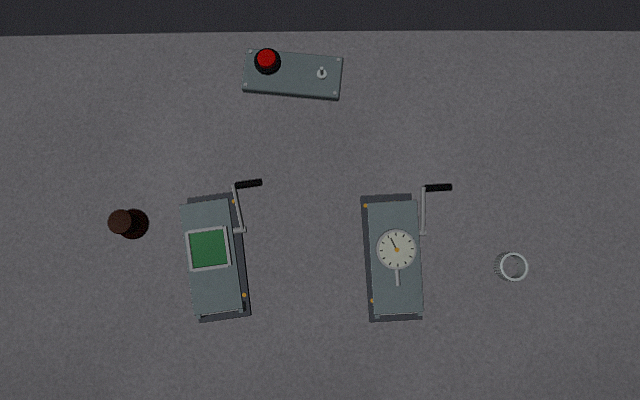

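View pics/wrist0.png

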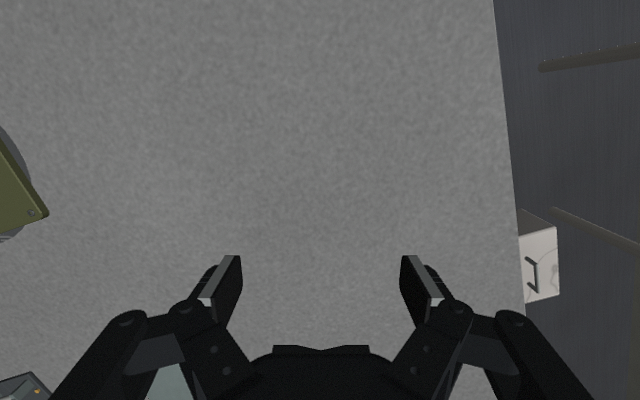

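The scene and top views agree. The dial rest is at right in top, around (395,255), with its black bar at about (425–452,187). In scene its bar is at about (200–228,228). The glass rest's bar is at top (236–262,184), scene (388–410,178).

```bash
cat > h.py <<'E'
import numpy as np, cv2
from bench import bot
from scipy.spatial.transform import Rotation as Ro
def ray(n,uv,obs=None):
    c=bot.calibration(n)
    D=np.array([c['k1'],0,0,0,0.])
    p=cv2.undistortPoints(np.array([[uv]],float),c['intrinsics'],D)[0,0]
    d=np.array([p[0],p[1],1.])
    if n=='wrist':
        T=c['tool_from_camera'];R=Ro.from_rotvec(obs['orientation']).as_matrix()
        return R@T[:3,3]+obs['tool_pos'], R@T[:3,:3]@d
    return -c['R'].T@c['t'], c['R'].T@d
def tri(a,b):
    (o1,d1),(o2,d2)=a,b
    d1=d1/np.linalg.norm(d1);d2=d2/np.linalg.norm(d2)
    s=np.linalg.lstsq(np.c_[d1,-d2],o2-o1,rcond=None)[0]
    p,q=o1+s[0]*d1,o2+s[1]*d2
    return (p+q)/2,np.linalg.norm(p-q)
def onz(r,z):
    o,d=r; return o+d*(z-o[2])/d[2]
def proj(n,X):
    c=bot.calibration(n)
    return cv2.projectPoints(np.array([X],float),cv2.Rodrigues(c['R'])[0],c['t'],c['intrinsics'],np.array([c['k1'],0,0,0,0.]))[0][0,0]
def dark(im,box,th):
    x0,y0,x1,y1=box
    m=(im[y0:y1,x0:x1].max(2)<th).astype(np.uint8)
    n,l,s,c=cv2.connectedComponentsWithStats(m)
    i=1+np.argmax(s[1:,4]); pts=np.argwhere(l==i)[:,::-1]+[x0,y0]
    r=cv2.minAreaRect(pts.astype(np.float32))
    b=cv2.boxPoints(r)
    e=[(b[0]+b[1])/2,(b[2]+b[3])/2,(b[1]+b[2])/2,(b[3]+b[0])/2]
    e=e[:2] if np.linalg.norm(e[0]-e[1])>np.linalg.norm(e[2]-e[3]) else e[2:]
    return s[i,4],np.array(r[0]),r[1],sorted([tuple(x) for x in e])
E
python3 - <<'E'
from h import *
t=cv2.imread('pics/top0.png');s=cv2.imread('pics/scene0.png')
for th in(30,40):
    a=dark(t,(420,175,462,200),th);b=dark(s,(190,215,230,240),th);print(th,a,b)
    p,g=tri(ray('top',a[1]),ray('scene',b[1]));print('ctr',p,g)
    for f in(0,1):
        for g2 in (0,1):print(f,g2,tri(ray('top',a[3][f]),ray('scene',b[3][g2])))
    print([onz(ray('top',x),.068) for x in a[3]])
# foot corners top approx
for uv in [(361,196),(411,194),(370,321),(422,319)]:print(uv,onz(ray('top',uv),0.012))
E
python3 - <<'E'
import cv2
t=cv2.imread('pics/top0.png')[165:335,340:480];cv2.imwrite('pics/tc.png',cv2.resize(t,None,fx=3.5,fy=3.5,interpolation=2))
t=cv2.imread('pics/scene0.png')[140:250,190:300];cv2.imwrite('pics/sc.png',cv2.resize(t,None,fx=5,fy=5,interpolation=2))
E
```

```text
30 (np.int32(169), array([438.0982666 , 187.17068481]), (6.459422588348389, 26.01385498046875), [(np.float32(425.11377), np.float32(187.93448)), (np.float32(451.08276), np.float32(186.40689))]) (np.int32(49), array([213.17919922, 229.61439514]), (2.799999713897705, 26.639997482299805), [(np.float32(200.392), np.float32(233.344)), (np.float32(225.9664), np.float32(225.8848))])
ctr [ 0.59644624 -0.24804562  0.06614479] 0.0015933833304521278
0 0 (array([ 0.59296002, -0.24877377,  0.05273287]), np.float64(0.043186842327807826))
0 1 (array([ 0.59524464, -0.22577724,  0.0644958 ]), np.float64(0.003287608739944358))
1 0 (array([ 0.59764322, -0.27000065,  0.06792649]), np.float64(0.0004342843850912169))
1 1 (array([ 0.60095931, -0.24647412,  0.08295313]), np.float64(0.03833338237009484))
[array([ 0.59507273, -0.22324873,  0.068     ]), array([ 0.59757161, -0.2701932 ,  0.068     ])]
40 (np.int32(177), array([438.10516357, 187.28791809]), (6.8117547035217285, 26.01385498046875), [(np.float32(425.12067), np.float32(188.05171)), (np.float32(451.08966), np.float32(186.52412))]) (np.int32(159), a
[... 178 characters left out ...]
 0.59572697 -0.24737613  0.06870952] 0.0017824527495746828
0 0 (array([ 0.59248407, -0.24889223,  0.05378397]), np.float64(0.043959858162348556))
0 1 (array([ 0.59431805, -0.22440394,  0.06875149]), np.float64(0.002766166138419697))
1 0 (array([ 0.59714548, -0.27010014,  0.06885448]), np.float64(0.00038160848303702056))
1 1 (array([ 0.60003022, -0.24500015,  0.08702656]), np.float64(0.03858104776950683))
[array([ 0.59485825, -0.22325151,  0.068     ]), array([ 0.59735684, -0.2701938 ,  0.068     ])]
(361, 196) [ 0.59031388 -0.11276982  0.012     ]
(411, 194) [ 0.59361933 -0.21001768  0.012     ]
(370, 321) [ 0.3552296  -0.12495295  0.012     ]
(422, 319) [ 0.35822257 -0.22156156  0.012     ]
```

View pics/tc.png

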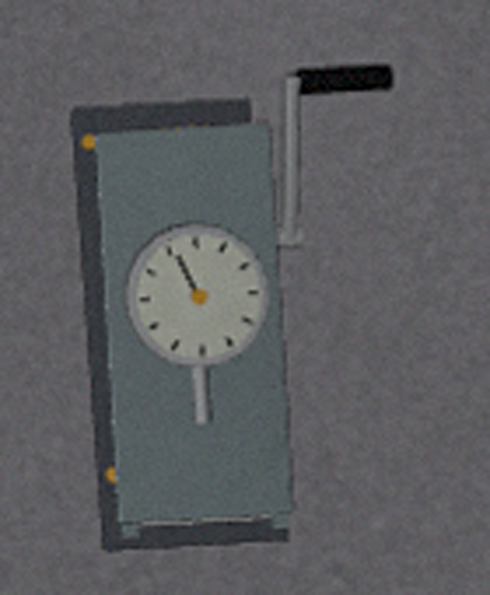

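View pics/sc.png

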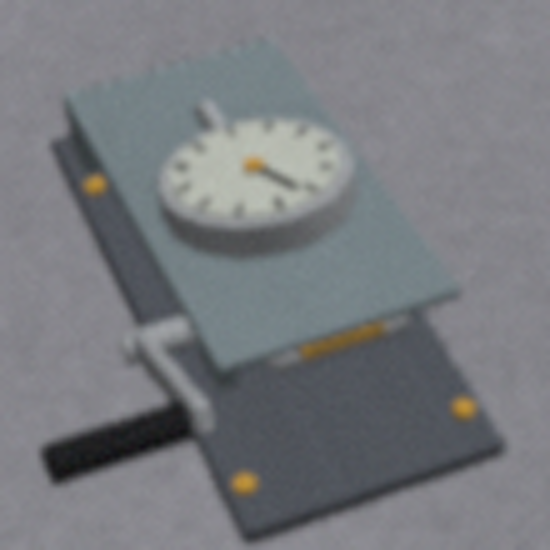

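Run:
```python
from h import *
print(proj('scene',[0,0,0]),onz(ray('scene',(252,78)),0))
R=Ro.from_rotvec(bot.get_obs()['orientation']).as_matrix();print(R.round(3))
psi=.051;c,s=np.cos(psi),np.sin(psi)
ex=np.array([c,s,0]);ey=np.array([-s,c,0])
bar=np.array([.596,-.247,.068]);piv=bar-ex*.085*np.cos(np.radians(25))-[0,0,.036]
print('pivot',piv)
g=bar-ey*.004
d=g-bot.get_obs()['tool_pos'];print('shift in tool',R.T@d)
for sg in(1,-1):
    Y=sg*ex;Z=np.array([0,0,-1.]);X=np.cross(Y,Z)
    print(sg,X,np.degrees(Ro.from_matrix(R.T@np.c_[X,Y,Z]).as_rotvec()))
# arc in rest axes
for a in np.radians(np.arange(25,128,6)): print(np.degrees(a).round(),(85*np.cos(a)-85*np.cos(np.radians(25))).round(1),(85*np.sin(a)-85*np.sin(np.radians(25))).round(1))
```

```text
[251.871494    74.59243294] [ 0.01870156 -0.00554805  0.        ]
[[-0.951  0.309 -0.   ]
 [ 0.309  0.951 -0.001]
 [-0.    -0.001 -1.   ]]
pivot [ 0.519064   -0.25092714  0.032     ]
shift in tool [-0.64454455 -0.57895295  0.18554112]
1 [-0.05097789  0.99869978  0.        ] [-7.26370346e-02  5.27789276e-02  6.90985273e+01]
-1 [ 0.05097789 -0.99869978  0.        ] [-5.83261156e-02 -8.02713558e-02 -1.10901437e+02]
25.0 0.0 0.0
31.0 -4.2 7.9
37.0 -9.2 15.2
43.0 -14.9 22.0
49.0 -21.3 28.2
55.0 -28.3 33.7
61.0 -35.8 38.4
67.0 -43.8 42.3
73.0 -52.2 45.4
79.0 -60.8 47.5
85.0 -69.6 48.8
91.0 -78.5 49.1
97.0 -87.4 48.4
103.0 -96.2 46.9
109.0 -104.7 44.4
115.0 -113.0 41.1
121.0 -120.8 36.9
127.0 -128.2 32.0
```

```bash
python3 -m pendant '[[[0,0,0],6.9,1],[[0,0,0],6.9,1],[[0,0,0],6.9,1],[[0,0,0],6.9,1],[[0,0,0],6.9,1],[[0,0,0],6.9,1],[[0,0,0],6.9,1],[[0,0,0],6.9,1]]'; python3 -m pendant '[[[0,0,0],6.9,1],[[0,0,0],6.9,1],[[0,0,0],0,1]]'
cat >> h.py <<'E'
psi=.051
ex=np.array([np.cos(psi),np.sin(psi),0]);ey=np.array([-np.sin(psi),np.cos(psi),0])
def st(goal):
    o=bot.get_obs();R=Ro.from_rotvec(o['orientation']).as_matrix()
    Z=np.array([0,0,-1.])
    print('t',o['time'],'pos',o['tool_pos'].round(4),'F',o['force'].round(1),'w',round(o['width'],4),'q',o['joint_pos'].round(2))
    print('toolshift',(R.T@(np.array(goal)-o['tool_pos'])).round(4),'rot',np.degrees(Ro.from_matrix(R.T@np.c_[ey,ex,Z]).as_rotvec()).round(2))
E
python3 -c "
from h import *
st([.596,-.251,.2])"
```

```text
time: 0.82
tool_pos: [0.162, 0.4991, 0.2529]
orientation: [1.88, 2.517, -0.001]
force: [0.3, 0.3, 0.8]
width: 0.0855
time: 1.07
tool_pos: [0.1619, 0.4991, 0.253]
orientation: [2.164, 2.277, -0.001]
force: [0.0, -0.3, -0.0]
width: 0.0851
t 1.0667 pos [0.1619 0.4991 0.253 ] F [ 0.  -0.3 -0. ] w 0.0851 q [ 1.26  0.26 -0.14  1.17  0.    2.78]
toolshift [-0.7712  0.3953  0.0534] rot [-0.02  0.04 -0.01]
```

```bash
for i in 1 2 3; do python3 -m pendant '[[[-0.032,0.0165,0],0,1],[[-0.032,0.0165,0],0,1],[[-0.032,0.0165,0],0,1],[[-0.032,0.0165,0],0,1],[[-0.032,0.0165,0],0,1],[[-0.032,0.0165,0],0,1],[[-0.032,0.0165,0],0,1],[[-0.032,0.0165,0],0,1]]' | head -2; done
python3 - <<'E'
from h import *
st([.596,-.251,.2])
cv2.imwrite('pics/w1.png',bot.get_image('wrist'))
E
```

```text
time: 1.73
tool_pos: [0.3077, 0.249, 0.2533]
time: 2.4
tool_pos: [0.4531, 0.0002, 0.2533]
time: 3.07
tool_pos: [0.5984, -0.2484, 0.2529]
t 3.0667 pos [ 0.5984 -0.2484  0.2529] F [ 0.3 -1.4 -0.1] w 0.0855 q [-0.39  0.48  0.19  1.29  0.    1.12]
toolshift [-0.0025 -0.0025  0.0529] rot [-0.02 -0.02  0.28]
```

View pics/w1.png

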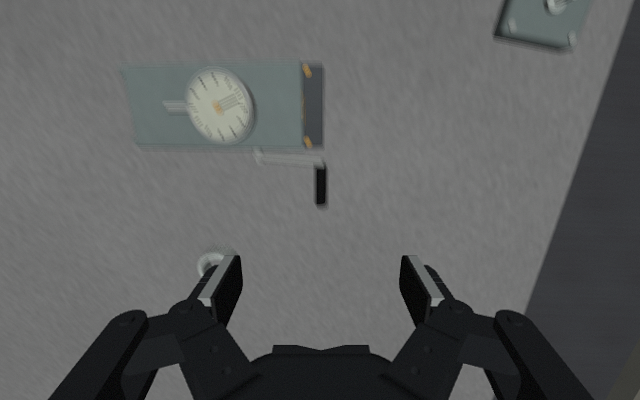

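The wrist view shows the bar at about (320,168–206), midway between the jaws and slightly motion-blurred. I'll correct the offset, go partway down and measure again.

```bash
python3 -m pendant '[[[-0.0025,-0.0025,0.02],0.3,1],[[0,0,0.03],0,1],[[0,0,0.03],0,1],[[0,0,0],0,1],[[0,0,0],0,1]]'
python3 - <<'E'
from h import *
o=bot.get_obs();w=bot.get_image('wrist')
cv2.imwrite('pics/w2.png',w)
st([.596,-.251,.065])
a=dark(w,(295,130,345,245),35);print(a)
for p in [a[1]]+a[3]:print(onz(ray('wrist',p,o),.068))
E
```

```text
time: 3.53
tool_pos: [0.5939, -0.2485, 0.1715]
orientation: [-2.163, -2.272, 0.003]
force: [0.4, -0.5, 0.5]
width: 0.0857
t 3.5833 pos [ 0.5954 -0.2491  0.1736] F [ 0.6 -0.   0.7] w 0.0853 q [-0.4   0.51  0.03  1.1   0.    1.13]
toolshift [-0.002   0.0006  0.1086] rot [-0.05 -0.02 -0.11]
(np.int32(827), array([324.5, 208. ]), (54.0, 15.0), [(np.float32(324.5), np.float32(181.0)), (np.float32(324.5), np.float32(235.0))])
[ 0.59613048 -0.24788766  0.068     ]
[ 0.59482348 -0.22402296  0.068     ]
[ 0.59752803 -0.27338921  0.068     ]
```

View pics/w2.png

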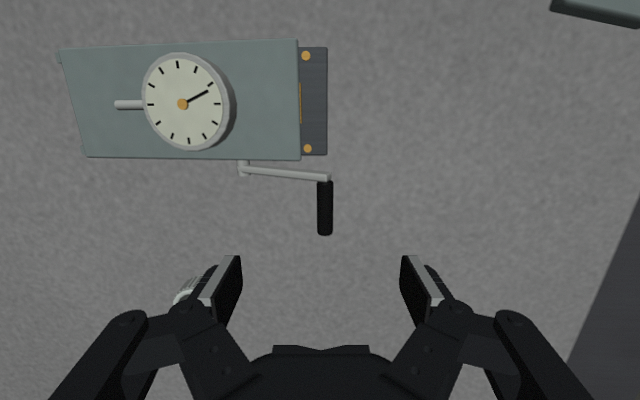

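The wrist measurement puts the bar centre at (0.596, −0.248), matching the triangulation. I'll descend and close.

```bash
python3 -m pendant '[[[-0.002,0.0005,0.027],0,1],[[-0.001,0,0.027],0,1],[[0,0,0.027],0,1],[[0,0,0.027],0,1],[[0,0,0],0,1],[[0,0,0],0,1]]'
python3 - <<'E'
from h import *
st([.596,-.252,.065])
cv2.imwrite('pics/w3.png',bot.get_image('wrist'))
E
```

```text
time: 4.08
tool_pos: [0.5966, -0.2522, 0.0663]
orientation: [-2.167, -2.274, 0.0]
force: [0.8, 0.2, 0.3]
width: 0.0852
t 4.0833 pos [ 0.5966 -0.2522  0.0663] F [0.8 0.2 0.3] w 0.0852 q [-0.4   0.59 -0.12  0.86  0.    1.12]
toolshift [ 0.0003 -0.0006  0.0013] rot [-0.   -0.   -0.15]
```

View pics/w3.png

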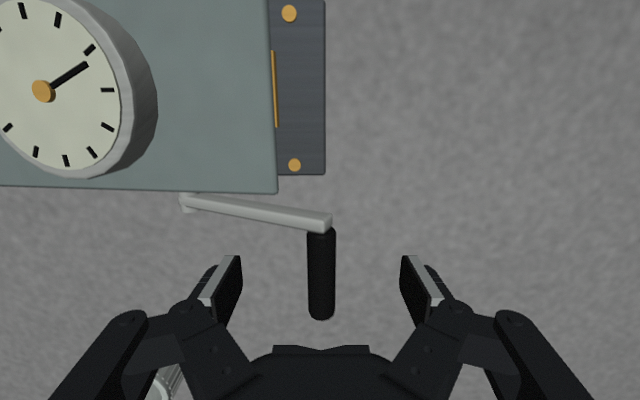

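The bar is centred between the open jaws at (320,230–320), and the crank arm lies clear of the pads. Next I close the fingers.

```bash
python3 -m pendant '[[[0,0,0],0,-1],[[0,0,0],0,-1],[[0,0,0],0,-1],[[0,0,0],0,-1],[[0,0,0],0,-1],[[0,0,0],0,-1],[[0,0,0],0,-1],[[0,0,0],0,-1]]'
python3 - <<'E'
from h import *
cv2.imwrite('pics/w4.png',bot.get_image('wrist'))
st([.596,-.252,.065])
E
```

```text
time: 4.8
tool_pos: [0.5966, -0.2524, 0.0658]
orientation: [2.167, 2.273, 0.001]
force: [-0.9, -0.1, 3.0]
width: 0.0123
t 4.85 pos [ 0.5966 -0.2524  0.0658] F [0.1 0.7 3.8] w 0.0122 q [-0.4   0.59 -0.12  0.86  0.    1.12]
toolshift [ 0.0004 -0.0006  0.0008] rot [ 0.05  0.02 -0.2 ]
```

View pics/w4.png

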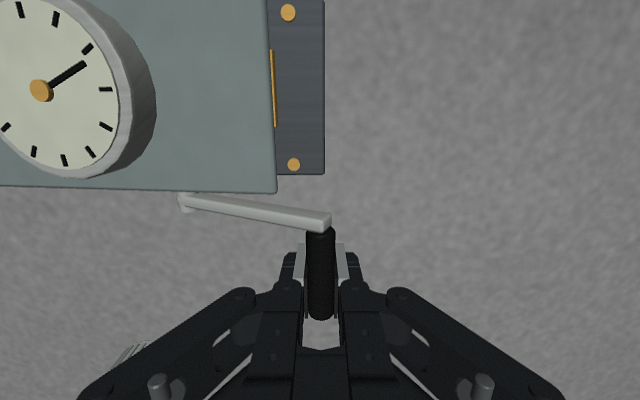

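The bar is gripped between the pads at width 12 mm. I'll start the arc with 25°→49°, then check.

```bash
python3 -m pendant '[[[0,-0.002,-0.004],0,-1],[[0,-0.0022,-0.0039],0,-1],[[0,-0.0024,-0.0038],0,-1],[[0,-0.0026,-0.0035],0,-1],[[0,-0.0027,-0.0035],0,-1],[[0,-0.003,-0.0033],0,-1],[[0,-0.0031,-0.0032],0,-1],[[0,-0.0033,-0.003],0,-1]]'
python3 - <<'E'
from h import *
cv2.imwrite('pics/w5.png',bot.get_image('wrist'))
st(np.array([.5966,-.2524,.0658])-.0213*ex+[0,0,.0282])
E
```

```text
time: 5.52
tool_pos: [0.5778, -0.2534, 0.0942]
orientation: [2.164, 2.271, 0.007]
force: [7.5, 1.7, -4.0]
width: 0.0123
t 5.5667 pos [ 0.5772 -0.2534  0.0947] F [ 6.4  0.3 -3.5] w 0.0118 q [-0.41  0.53 -0.14  0.89  0.    1.11]
toolshift [ 0.     -0.0019  0.0007] rot [ 0.32  0.01 -0.17]
```

View pics/w5.png

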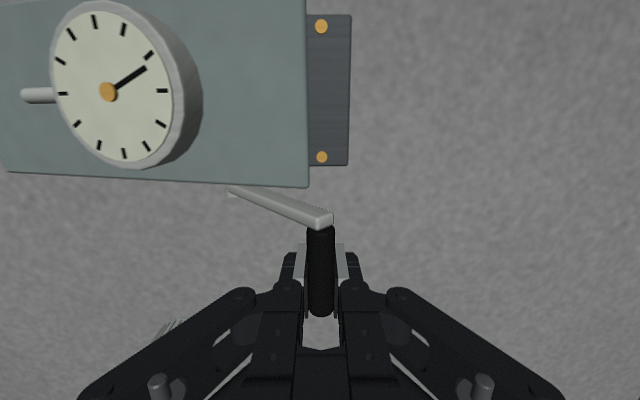

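The bar is still held, the crank has risen, and the force is about 7 N. Continuing 49°→97°.

```bash
python3 -m pendant '[[[0,-0.007,-0.0055],0,-1],[[0,-0.0075,-0.0047],0,-1],[[0,-0.008,-0.0039],0,-1],[[0,-0.0084,-0.0031],0,-1],[[0,-0.0086,-0.0021],0,-1],[[0,-0.0088,-0.0013],0,-1],[[0,-0.0089,-0.0003],0,-1],[[0,-0.0089,0.0007],0,-1]]'
python3 - <<'E'
from h import *
cv2.imwrite('pics/w6.png',bot.get_image('wrist'))
st(np.array([.5966,-.2524,.0658])-.0874*ex+[0,0,.0484])
E
```

```text
time: 6.23
tool_pos: [0.5165, -0.2569, 0.1194]
orientation: [2.156, 2.266, 0.018]
force: [8.3, 7.4, 7.6]
width: 0.0118
t 6.2833 pos [ 0.5129 -0.2571  0.1186] F [ 0.8  3.4 19.7] w 0.0121 q [-0.47  0.42 -0.27  0.87  0.    1.06]
toolshift [ 0.0005 -0.0036  0.0043] rot [ 0.68  0.15 -0.15]
```

View pics/w6.png

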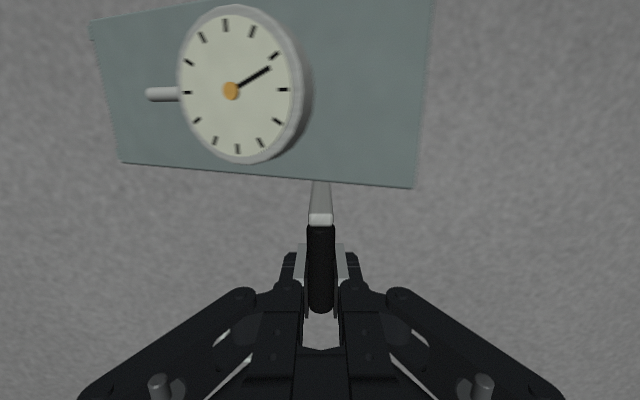

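The wrist view shows the crank near upright at about (320,215) and the bar still held. The tool is being pushed up with 20 N because the true arc is a few mm higher than I modelled, so I'll raise the commanded path and carry on.

```bash
python3 -m pendant '[[[0,-0.005,-0.003],0,-1],[[0,-0.0065,0.001],0,-1],[[0,-0.008,0.002],0,-1],[[0,-0.008,0.003],0,-1]]'
python3 - <<'E'
from h import *
st(np.array([.5966,-.2524,.0658])-.1147*ex+[0,0,.0403])
E
```

```text
time: 6.62
tool_pos: [0.4848, -0.2586, 0.1134]
orientation: [2.162, 2.269, 0.007]
force: [1.2, -1.1, -2.5]
width: 0.0119
t 6.6167 pos [ 0.4848 -0.2586  0.1134] F [ 1.2 -1.1 -2.5] w 0.0119 q [-0.49  0.39 -0.33  0.84  0.    1.03]
toolshift [ 0.0005 -0.0028  0.0073] rot [ 0.46  0.13 -0.16]
```

```bash
python3 -m pendant '[[[0,-0.006,0.003],0,-1],[[0,-0.006,0.0035],0,-1],[[0,-0.005,0.004],0,-1],[[0,-0.003,0.002],0,-1],[[0,0,0],0,-1]]'
python3 - <<'E'
from h import *
st(np.array([.5966,-.2524,.0658])-.1282*ex+[0,0,.032])
cv2.imwrite('pics/w7.png',bot.get_image('wrist'))
cv2.imwrite('pics/s7.png',bot.get_image('scene'))
E
```

```text
time: 7.03
tool_pos: [0.4683, -0.2596, 0.1023]
orientation: [2.158, 2.266, 0.016]
force: [10.1, 4.1, 15.3]
width: 0.0121
t 7.0333 pos [ 0.4683 -0.2596  0.1023] F [10.1  4.1 15.3] w 0.0121 q [-0.51  0.38 -0.39  0.79  0.01  1.01]
toolshift [0.0007 0.0002 0.0045] rot [ 0.91  0.09 -0.13]
```

View pics/w7.png

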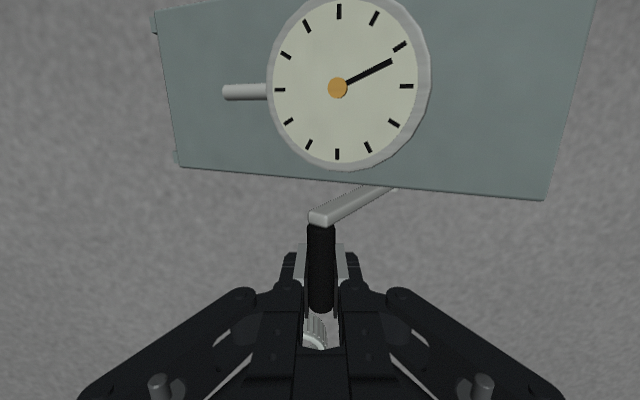

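View pics/s7.png

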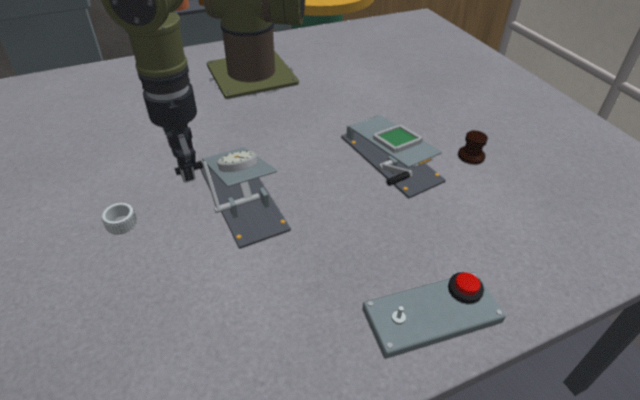

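The plate is raised, the crank leans toward the robot with the bar at (320,222–312), and x = 0.468 matches the stop. The stop is pushing back. I'll relax, open the fingers and retreat upward.

```bash
python3 -m pendant '[[[0,0,-0.002],0,-1],[[0,0,0],0,1],[[0,0,0],0,1],[[0,0,0],0,1],[[0,0,0],0,1],[[0,0,0],0,1],[[0,0,0],0,1],[[0,0,0],0,1]]'
python3 - <<'E'
from h import *
st([.5,-.25,.1])
cv2.imwrite('pics/w8.png',bot.get_image('wrist'))
E
```

```text
time: 7.8
tool_pos: [0.461, -0.2586, 0.0999]
orientation: [-2.168, -2.273, 0.001]
force: [0.2, 0.5, -1.0]
width: 0.0855
t 7.8 pos [ 0.461  -0.2586  0.0999] F [ 0.2  0.5 -1. ] w 0.0855 q [-0.51  0.38 -0.39  0.8  -0.    1.01]
toolshift [ 0.0068  0.0393 -0.0001] rot [-0.05 -0.02 -0.21]
```

View pics/w8.png

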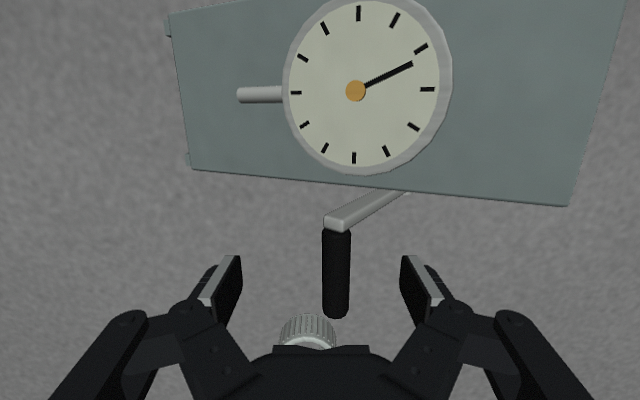

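The jaws are open and clear on both sides of the bar, which is at (337,228–318), and the leg stays up. I'll retreat straight up and then away.

```bash
python3 -m pendant '[[[0,0.003,-0.01],0,1],[[0,0,-0.025],0,1],[[0,0,-0.03],0,1],[[0,0,-0.03],0,1],[[0,0,-0.03],0,1],[[-0.03,0,-0.02],0,1],[[-0.03,0,0],0,1],[[-0.03,0,0],0,1]]'
python3 -m pendant '[[[-0.03,0,0],0,1],[[-0.03,0,0],0,1],[[0,0,0],0,1],[[0,0,0],0,1],[[0,0,0],0,1]]'
python3 - <<'E'
from h import *
st([.5,-.25,.1])
s=bot.get_image('scene');t=bot.get_image('top')
cv2.imwrite('pics/s9.png',s);cv2.imwrite('pics/t9.png',t)
# expected locked bar / folded bar in both views
for a in (127,113,25):
    X=np.array([.519,-.251,.032])+.085*(np.cos(np.radians(a))*ex+[0,0,np.sin(np.radians(a))]);print(a,X,proj('scene',X),proj('top',X))
E
```

```text
time: 8.52
tool_pos: [0.4698, -0.3498, 0.2477]
orientation: [2.163, 2.272, 0.001]
force: [-0.2, -0.2, -0.9]
width: 0.0852
time: 8.93
tool_pos: [0.4712, -0.4078, 0.2447]
orientation: [-2.167, -2.272, -0.001]
force: [0.5, 0.2, 0.3]
width: 0.0854
t 8.9333 pos [ 0.4712 -0.4078  0.2447] F [0.5 0.2 0.3] w 0.0854 q [-0.71  0.44  0.1   1.24  0.    0.81]
toolshift [0.1561 0.0363 0.1449] rot [-0.05 -0.08 -0.22]
127 [ 0.46791223 -0.25360774  0.09988402] [189.71145849 167.9864994 ] [451.49446768 259.26899679]
113 [ 0.48583104 -0.25269309  0.11024291] [191.39454128 169.28945359] [452.39733409 248.29957595]
25 [ 0.595936   -0.24707286  0.06792255] [214.03460359 228.52859392] [438.30019008 187.38769422]
```

View pics/s9.png

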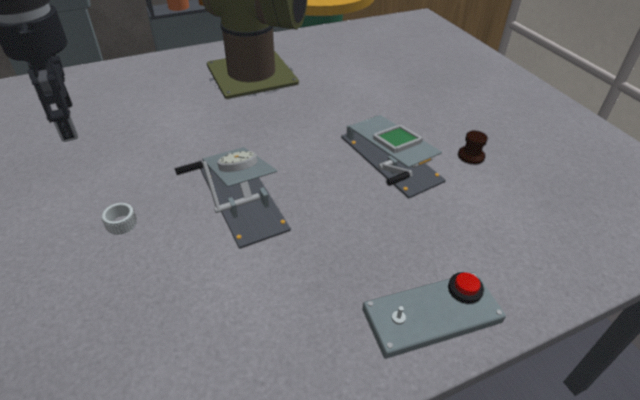

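View pics/t9.png

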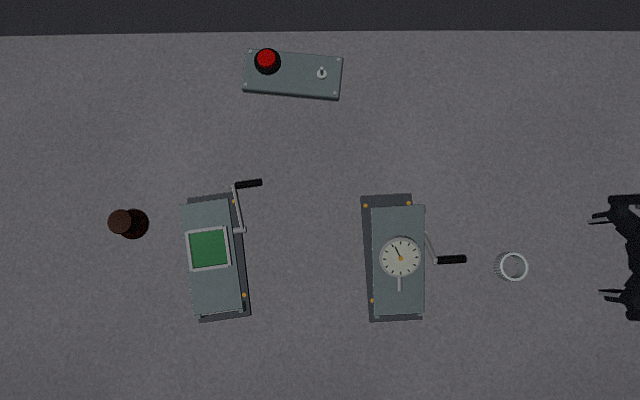

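The dial bar's centre is at about (451,259) in top and (189,168) in scene. The stop position (leg at 1.78 rad) projects to (451.5,259.3) and (189.7,168.0), so it is locked. The glass rest is unchanged, with its bar still at top (249,184). Handing in.

```bash
python3 -c "
from bench import bot
print(bot.hand_in())"
```

```text
the job is handed in; nothing more can be done
None
```

The dial rest is propped up on its leg, and I handed the job in at about 9 s. I gripped the black crossbar with the tool pointing down, swung the leg up and over past dead centre to its stop, let go, and backed the arm away.

- **Dial rest:** after release, the bar sits within about 1 pixel of where the stop position (1.78 rad) should appear in both the top and scene pictures. The rest stayed up for more than a second with nothing touching it.
- **Glass rest:** it looks unchanged and still folded.
- **Robot:** it touches nothing, and the measured tool force is about 0.5 N.
- **Disagreement:** partway through, the tool rode about 4–7 mm higher than my planned arc and felt up to about 20 N. I raised the path and the rest of the swing went normally.

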